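# Hold a moulding offcut in the sawing board

## Task

Lay the short dark moulding offcut on the sawing board in front of its fence, lengthwise along the fence, with its end butted against the stop block, and let go of it. Then, with the fingertips, hold it ready for sawing by one slanting push, forward and down, so that it is pressed firmly (10 N or so, not crushed) flat on the board and flat along the fence at once, its end still at the stop block. Finish while still holding that push; leave the other things on the table where they are.

Things in the scene. Friction and masses are not known exactly. Their poses are not given: they have to be found in the camera images.
- moulding: loose square-ended offcut of dark wooden moulding, 100 long (own y), 22 wide (x), 17.5 mm high, 35 g. Origin: centre of underside, z up. Long sides are upright to z = 10 (-x side) and 14 mm (+x side); on the -x side a 45 degree bevel rises from (x -11, z 10) to (x -5, z 16), best for a slanting push. Starts left of the board, bevel roughly to the robot; either side may go to the fence
- saw_board: plywood sawing board fixed to the table, 150 (x) x 300 (y) x 12 mm; origin at the centre of its underside, upper face at z = 12 mm; x points away from the robot to the fence, y to the left along the fence. Turned by up to 0.3 rad. Behind and left of it a framed picture leans on an easel (its nearest corner at x 0.63, y 0.08, z 0.30): carry things past on the robot side of it
- fence: straight wooden fence fixed on the board's far edge, 22 (x) x 300 (y) x 30 mm high, narrow saw slot in the middle. Origin: centre of its underside, on the board's upper face. Axes as the board; its face for the offcut is at x = -11 mm. Higher than the offcut: a finger behind a gripped offcut (fingers are some 18 mm thick) needs room before the fence
- stop_block: wooden stop block fixed on the board, touching the fence face, 60 (x) x 30 (y) x 30 mm high, a small brass screw head (5 mm more) on top. Origin: centre of its underside, on the board's upper face. Axes as the board; its face for the offcut's end is at y = -15 mm (right side seen from the robot). Stands at a different place along the fence each time
- glue_bottle: bystander: slim glue bottle, 50 mm across, 140 mm high, origin at the centre of its underside
- pigment_jar: bystander: small jar with a lid, 43 mm across, 51 mm high, origin at the centre of its underside
- tape_measure: bystander: tape measure, 67 x 68 x 36 mm, origin at the centre of its underside
- blue_jar: bystander: small blue jar, 57 mm across, 64 mm high, origin at the centre of its underside
Mind the look-alikes: they are no part of the job. What is meant by the moulding is not grey, and is the smaller of those in its own colour.

How it is judged:
On the way:
1. the offcut lies let go on the board, in front of the fence and roughly along it (within 0.3 rad), its end within 15 mm of the stop block (contact force between moulding and saw_board above 0.08 N and contact force between the fingers and moulding below 0.05 N and angle between moulding's own z axis and vertical below 0.1 rad and angle between the y axis of moulding and the y axis of fence, either way round below 0.3 rad and y of moulding in the frame of stop_block between -0.08 and -0.05 m and x of moulding in the frame of fence between -0.13 and -0.015 m), for 0.2 s.
At the end, for the whole second after the job is handed in: the arm holds the offcut still: it presses on the fence with more than 4 N and on the board with more than 4 N, lies flat (within 0.06 rad), along the fence (within 0.04 rad, gap under 4 mm), and its end is within 5 mm of the stop block (contact force between moulding and fence above 4 N and contact force between moulding and saw_board above 4 N and contact force between any of the fingers, the arm and moulding above 3 N and angle between moulding's own z axis and vertical below 0.06 rad and angle between the y axis of moulding and the y axis of fence, either way round below 0.04 rad and x of moulding in the frame of fence between -0.026 and -0.018 m and y of moulding in the frame of stop_block between -0.07 and -0.06 m and linear speed of moulding below 0.01 m/s); the arm keeps its last pose, push and grip.
It fails at once if the offcut is crushed (more than 60 N against the fence or the board) (contact force between moulding and fence above 60 N or contact force between moulding and saw_board above 60 N).
It fails at once if the glue bottle is moved more than 20 mm (distance of glue_bottle from where it was at the start of the episode above 0.02 m).
It fails at once if the pigment jar is moved more than 20 mm (distance of pigment_jar from where it was at the start of the episode above 0.02 m).
It fails at once if the tape measure is moved more than 20 mm (distance of tape_measure from where it was at the start of the episode above 0.02 m).
It fails at once if the blue jar is moved more than 20 mm (distance of blue_jar from where it was at the start of the episode above 0.02 m).
It also fails if it takes over 58 s, if anything falls off the work surface, if the arm or the gripper's body presses on something with over 40 N, if the wrist force passes 120 N, or if a joint passes its speed limit or range.

## Robot

A 6-joint arm with a two-finger parallel gripper is mounted at the origin on a cart in front of the work surface, level with it; the furniture and walls round the work are solid. World frame = base frame: x ahead of the robot, y to its left, z up, the work surface at z = 0. Lengths are in m, angles in rad, forces in N, time in s.
With the tool pointing down it reaches from about 0.275 to 0.75 m from the base axis. Payload 10.2 kg.
Tool frame: the origin (TCP) lies midway between the tips of the shut fingers; the grasp point (between the pads) lies robot.grip_point_offset behind it (robot.grip_point_offset is the distance from the TCP to the grasp point, in m); z points along the fingers, y is the line along which they close (so a half turn about z gives the same grasp; the last joint's range is limited). The gripper opens to 85 mm and grips with 20 to 120 N. Pads are 22 mm wide; open, the fingers measure 114 mm over their backs; the gripper's body (76 mm by 85 mm) begins 54 mm behind the grasp point. The pads swing forward as they close: fully open they stand 13 mm farther back than shut.
Start: joints at [1.119, 0.313, 1.498, -0, 1.331, -0.223], TCP at [0.119, 0.511, 0.209] pointing down, gripper open.
Joint ranges: [-2.94, 2.94], [-0.97, 2.17], [0.19, 2.56], [-1.23, 4.37], [0.02, 3.11], [-2.88, 2.88]. Speed limits (rad/s): [2.39, 2.39, 3.01, 3.14, 3.14, 3.14].

## Interface

Orientations are given as a unit quaternion [w, x, y, z].
In Python, from workcell import status, vision, robot gives the robot as it stands.
- The arm moves only by the tool step_arm, never from a script. Its argument "steps" is text: rows parted by semicolons, each of 7 numbers parted by spaces: the opening, from -1 (shut) to 1 (fully open), then the shift along the tool's x, y, z in m, then the turn, a rotation vector about the tool's x, y, z in rad. In form: jaw dx dy dz rx ry rz; .... A call has 1 to 10 rows; each row is the pose to reach, as a shift and turn from the pose commanded when the call began, along the tool's axes at that moment; what a row does not reach only later rows make up. A row lasts 1/10 s, in which the tool goes at most 50 mm and 8.59 degrees, less where a joint would pass 70% of its speed; a pose out of reach is approached as far as the arm can. A call with a gripper value outside its range is refused whole. The fingers move at their own pace and stop on an object; the grip force is fixed at half the most. Time passes only in rows, so rows that repeat a pose let the fingers close. It gives the time, the measured TCP pose, the force, the opening and the grip force at its end, in the units of the state.
- status.get_state(): the state, without advancing time (a new reading comes with each control period).
- vision.snapshot(name): name is "side" or "top"; returns a dict with "color" (420x560x3 uint8, red, green, blue), "camera_matrix" (3x3 intrinsics, pixels), "R" (3x3) and "t" (3): a world point X has camera coordinates R X + t. Camera axes: x right, y down, z forward; pixel columns grow to the right and rows downward; lengths in m; the calibration is good to about 2 mm. A picture is of the moment at which its call begins. There is no depth.
- robot.finish_job(): hands the job in; it is judged then, once.
The state is a dict: "time": time; "joint_positions": joint angles; "qd": joint speeds; "tau": joint torques, N m; "tcp_pos": TCP position; "eef_rot": TCP orientation; "wrist_force": force on the tool from outside, world axes, zero at the start; "wrist_torque": the same for the moment, N m; "finger_gap": finger opening in m; "finger_force": force on a finger pad.
Only numpy, scipy, OpenCV 4.12 (cv2) and the standard library are available. Lean on these libraries where they do the work, as an engineer would, in place of code of your own. Each camera call takes 0.05 s, during which the arm holds its last target. There are 200 camera calls.

## Working session

There is one attempt and no reset: what is moved stays moved. The work goes in short steps, Python scripts to look and compute and a tool call to move; the robot and the scene stay as the last step left them, time stands still between calls to the robot, and variables do not carry over. Pictures are saved under pics/ and viewed, at most 10 in all, crops included, and the job is handed in when it is done.

Besides the shell and the picture viewer there is one more tool, called by a JSON object that holds its "fn" and its "kwargs". step_arm: Moves the arm, as the interface text tells. Its arguments: {"type":"object","properties":{"steps":{"type":"string"}},"required":["steps"]}

```bash
mkdir -p pics; cat > h.py <<'E'
import numpy as np, cv2
from workcell import status, vision, robot
from scipy.spatial.transform import Rotation as R
def snap(n,f=None):
    s=vision.snapshot(n)
    if f: cv2.imwrite(f,cv2.cvtColor(s["color"],cv2.COLOR_RGB2BGR))
    return s
def cast(s,uv,z):
    uv=np.atleast_2d(uv).astype(float)
    d=(np.linalg.inv(s["camera_matrix"])@np.c_[uv,np.ones(len(uv))].T).T@s["R"]
    c=-s["R"].T@s["t"]
    return c+d*((z-c[2])/d[:,2])[:,None]
def proj(s,X):
    p=np.atleast_2d(X)@s["R"].T+s["t"]; p=p@s["camera_matrix"].T
    return p[:,:2]/p[:,2:]
def tool(): 
    st=status.get_state(); q=st["eef_rot"]
    return np.array(st["tcp_pos"]),R.from_quat(np.r_[q[1:],q[0]]),st
E
python3 - <<'E'
from h import *
a=snap("top","pics/t1.png");b=snap("side","pics/s1.png")
for s in(a,b):print((-s["R"].T@s["t"]).round(3),s["R"].round(3).tolist(),s["camera_matrix"].round(1).tolist())
p,r,st=tool();print(st,r.as_matrix().round(3),robot.grip_point_offset)
E
```

```text
[ 0.412 -0.015  1.109] [[0.022, -1.0, 0.015], [-0.993, -0.023, -0.117], [0.117, -0.012, -0.993]] [[382.3, 0.0, 275.1], [0.0, 382.3, 204.7], [0.0, 0.0, 1.0]]
[1.    0.805 1.17 ] [[-0.861, 0.509, 0.001], [0.387, 0.655, -0.649], [-0.331, -0.558, -0.761]] [[487.8, 0.0, 279.5], [0.0, 487.8, 205.6], [0.0, 0.0, 1.0]]
{'time': 0.1, 'joint_positions': array([ 1.11859331e+00,  3.13374124e-01,  1.49833395e+00,  1.46452955e-05,
        1.33101494e+00, -2.23400051e-01]), 'qd': array([ 1.64845269e-04, -8.69548069e-04, -4.13812586e-03, -5.06413910e-05,
        1.36411534e-03,  1.71144347e-04]), 'tau': array([ 3.04509937e-03, -4.12897289e+01, -2.60141981e+01, -1.61523203e-04,
        2.98279672e-03,  1.26524148e-05]), 'tcp_pos': array([0.11897343, 0.51108797, 0.20891274]), 'eef_rot': array([-1.94018193e-04,  1.14153819e-01,  9.93462926e-01, -5.30880924e-04]), 'wrist_force': array([-0.51393609,  0.5597982 ,  0.33442539]), 'wrist_torque': array([-0.00312718, -0.01334779, -0.01484596]), 'finger_force': 0.0, 'finger_gap': 0.08506881549966981} [[-0.974  0.227 -0.001]
 [ 0.227  0.974 -0.001]
 [ 0.    -0.001 -1.   ]] 0.0187
```

View pics/t1.png

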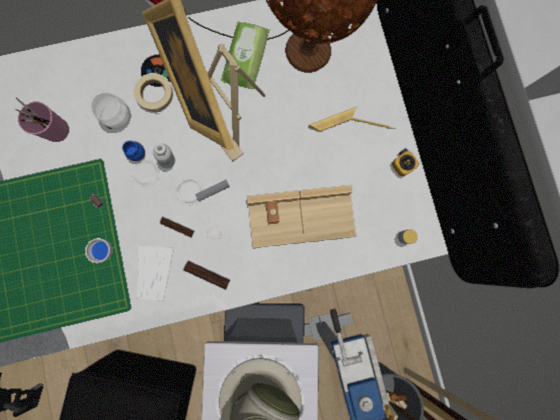

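View pics/s1.png

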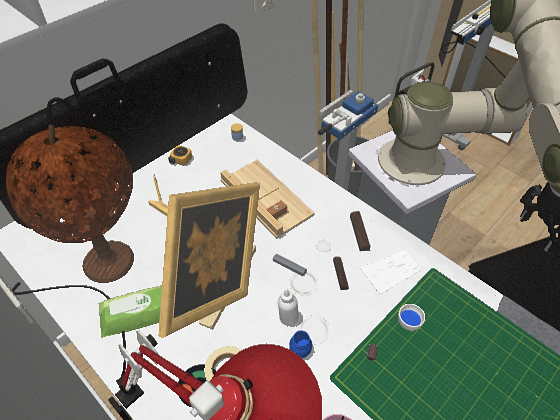

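Both views agree on what could be taken for the moulding. In the top view these are the short dark brown piece at (177,227), a longer dark brown piece at (206,275), a grey bar at (212,190) and a tiny brown eraser at (96,201). I choose (177,227), which is not grey and is the smaller of the two brown ones. The board is at about (302,216), the fence along its top edge, the stop block at (272,212). I'll measure and check with one close crop.

```bash
cat > m.py <<'E'
from h import *
a=snap("top");b=snap("side")
def mk(s,c,w,f,z):
    img=s["color"].astype(int); g=img.sum(2); 
    m=(f(img)).astype(np.uint8); k=np.zeros_like(m); k[c[1]-w:c[1]+w,c[0]-w:c[0]+w]=1; m*=k
    cs,_=cv2.findContours(m,cv2.RETR_EXTERNAL,cv2.CHAIN_APPROX_NONE); c=max(cs,key=cv2.contourArea)[:,0]
    P=cast(s,c,z)[:,:2].astype(np.float32); return c,cv2.minAreaRect(P),cv2.boxPoints(cv2.minAreaRect(P))
dark=lambda i:i.sum(2)<240
for s,n,cs in((a,"top",[(177,227),(206,275)]),(b,"side",[(341,273),(360,231)])):
    for c in cs:
        _,r,bx=mk(s,c,28,dark,.012); print(n,c,np.round(r[0],4),np.round(r[1],4),r[2],bx.round(3).tolist())
wood=lambda i:(i[:,:,0]-i[:,:,2]>35)
c,r,bx=mk(a,(302,216),70,wood,.012); print("board",r,bx.round(4).tolist(), cv2.boxPoints(cv2.minAreaRect(c)).round(1).tolist())
A=cv2.resize(a["color"][200:255,150:235],None,fx=9,fy=9)[:400,:]
B=cv2.resize(a["color"][175:255,235:365],None,fx=6,fy=6,interpolation=cv2.INTER_CUBIC)
C=cv2.resize(cv2.cvtColor(a["color"],cv2.COLOR_RGB2BGR)[180:255,155:365],(798,285),interpolation=cv2.INTER_CUBIC)
D=cv2.resize(cv2.cvtColor(b["color"],cv2.COLOR_RGB2BGR)[150:300,210:390],(378,315),interpolation=cv2.INTER_CUBIC)
o=np.zeros((600,798,3),np.uint8);o[:285]=C;o[285:,:378]=D;cv2.imwrite("pics/c1.png",o)
E
python3 m.py
```

```text
top (177, 227) [0.4717 0.2527] [0.0992 0.0184] 67.5110855102539 [[0.4440000057220459, 0.20999999344348907], [0.460999995470047, 0.2029999941587448], [0.49900001287460327, 0.29499998688697815], [0.4819999933242798, 0.3019999861717224]]
top (206, 275) [0.3382 0.1616] [0.1304 0.0276] 66.91376495361328 [[0.30000001192092896, 0.10700000077486038], [0.32499998807907104, 0.09600000083446503], [0.37599998712539673, 0.2160000056028366], [0.35100001096725464, 0.22699999809265137]]
side (341, 273) [0.4748 0.2538] [0.1075 0.0225] 67.20597839355469 [[0.4440000057220459, 0.20900000631809235], [0.46399998664855957, 0.20000000298023224], [0.5059999823570251, 0.29899999499320984], [0.48500001430511475, 0.30799999833106995]]
side (360, 231) [0.3394 0.1612] [0.1457 0.0329] 66.68779754638672 [[0.29600000381469727, 0.10100000351667404], [0.32600000500679016, 0.08799999952316284], [0.382999986410141, 0.22200000286102295], [0.3529999852180481, 0.23499999940395355]]
board ((0.5117345452308655, -0.10602876543998718), (0.1490091234445572, 0.30592432618141174), 7.492401599884033) [[0.4178999960422516, 0.03590000048279762], [0.4578000009059906, -0.26739999651908875], [0.6054999828338623, -0.24799999594688416], [0.5656999945640564, 0.05530000105500221]] [[246.3000030517578, 195.8000030517578], [350.79998779296875, 184.39999389648438], [356.3999938964844, 235.8000030517578], [251.89999389648438, 247.1999969482422]]
```

View pics/c1.png

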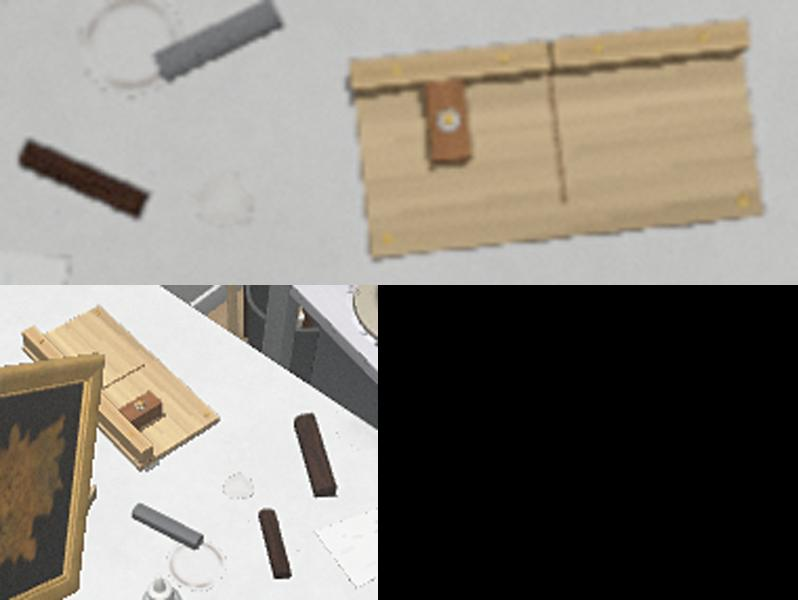

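The crop confirms the choice: the short brown moulding runs from crop (22,150) to (148,205). The grey bar and the longer brown piece are clearly different. The board, fence and block (brass screw at crop (448,119), i.e. image px (272.9,211.3)) are clear too. Next I fit the board edges.

```bash
cat > b.py <<'E'
from h import *
a=snap("top")
px=lambda x,y:(155+x/3.8-.3,180+y/3.8-.3)
im=a["color"].astype(int)
wood=(im[:,:,0]-im[:,:,2]>35)
# near edge: lowest wood pixel per column
P=[];Q=[]
G=cv2.cvtColor(a["color"],cv2.COLOR_RGB2GRAY).astype(float)
for u in range(258,350):
    v=[r for r in range(205,260) if wood[r,u]]; P.append((u,v[-1]+.5))
    v=[r for r in range(175,215) if wood[r,u]]; Q.append((u,v[0]-.5))
def fit(P,z):
    X=cast(a,np.array(P),z)[:,:2].astype(np.float32); l=cv2.fitLine(X,cv2.DIST_HUBER,0,.001,.001).ravel()
    if l[1]<0:l[:2]*=-1
    return l, -np.arctan(l[0]/l[1])
print("near z.012",fit(P,.012),"far z.042",fit(Q,.042))
# fence front top edge: strongest drop in gray below far edge
F=[]
for u,v in Q:
    if 262<u<285 or 296<u<306: continue
    col=G[int(v)+2:int(v)+14,u]; d=np.diff(cv2.GaussianBlur(col.reshape(-1,1),(1,3),0).ravel()); F.append((u,int(v)+2+np.argmin(d)+.5))
print("front top z.042",fit(F,.042))
blk=[(425,83),(463,83),(470,158),(430,162)]
print("block top corners",cast(a,[px(*p) for p in blk],.042)[:,:2].round(4).tolist())
print("screw",cast(a,[px(448,119)],.046).round(4))
# red-brown mask of block
hsv=cv2.cvtColor(a["color"],cv2.COLOR_RGB2HSV)
m=((im[:,:,0]-im[:,:,1]>40)&(im[:,:,0]<180)).astype(np.uint8);k=0*m;k[195:230,260:286]=1;m*=k
c=max(cv2.findContours(m,0,1)[0],key=cv2.contourArea)[:,0];print(cv2.minAreaRect(cast(a,c,.042)[:,:2].astype(np.float32)))
w=np.argwhere(wood); 
for r in(210,220,230):
    v=[u for u in range(240,365) if wood[r,u]];print(r,cast(a,[(v[0]-.5,r),(v[-1]+.5,r)],.012)[:,:2].round(4).tolist())
for n in(197,):pass
b=snap("side");imb=b["color"].astype(int)
E
python3 b.py
```

```text
near z.012 (array([-0.13197073,  0.9912536 ,  0.43769553, -0.11434145], dtype=float32), np.float32(0.13235684)) far z.042 (array([-0.13077562,  0.991412  ,  0.5825699 , -0.10750679], dtype=float32), np.float32(0.13115127))
front top z.042 (array([-0.13069312,  0.9914229 ,  0.5653186 , -0.12978181], dtype=float32), np.float32(0.13106807))
block top corners [[0.5465, -0.0037], [0.5472, -0.0319], [0.4917, -0.0382], [0.4881, -0.0088]]
screw [[ 0.5198 -0.0213  0.046 ]]
((0.5033681988716125, -0.02288614958524704), (0.02247164212167263, 0.02242499589920044), 1.3536750078201294)
210 [[0.5245, 0.048], [0.5315, -0.2498]]
220 [[0.4957, 0.0442], [0.5026, -0.2556]]
230 [[0.4671, 0.0405], [0.4738, -0.2584]]
```

```bash
cat > go.py <<'E'
import sys
from h import *
# usage: go.py x y z yaw_of_tool_y(rad) [tilt]  -> shift and rotvec in present tool axes; tilt: fingers lean so that tips point along fence normal
x,y,z,yaw=map(float,sys.argv[1:5]); tilt=float(sys.argv[5]) if len(sys.argv)>5 else 0
p,r,st=tool()
Y=np.array([np.cos(yaw),np.sin(yaw),0]);Z=np.array([0,0,-1.]);T=R.from_matrix(np.c_[np.cross(Y,Z),Y,Z])
th=.1315; uy=np.array([-np.sin(th),np.cos(th),0])
T=R.from_rotvec(-tilt*uy)*T   # rotates -z toward +ux
d=r.inv().apply(np.array([x,y,z])-p); w=(r.inv()*T).as_rotvec()
print(d.round(4),w.round(3),"at",p.round(4),"F",st["wrist_force"].round(2),"gap",round(st["finger_gap"],4),"t",st["time"],"q",st["joint_positions"].round(2))
E
python3 go.py .473 .253 .10 -.393
```

```text
[-0.4033 -0.1712  0.1093] [-0.     0.     1.735] at [0.119  0.5112 0.2092] F [-0.04  1.18  0.27] gap 0.0853 t 0.3 q [ 1.12  0.31  1.5  -0.    1.33 -0.22]
```

{"fn": "step_arm", "kwargs": {"steps": "1 -0.04 -0.017 0.011 0 0 0.15;1 -0.08 -0.034 0.022 0 0 0.3;1 -0.12 -0.051 0.033 0 0 0.45;1 -0.16 -0.068 0.044 0 0 0.6;1 -0.2 -0.085 0.054 0 0 0.75;1 -0.24 -0.102 0.065 0 0 0.9;1 -0.28 -0.119 0.076 0 0 1.05;1 -0.32 -0.136 0.087 0 0 1.2;1 -0.36 -0.153 0.098 0 0 1.35;1 -0.403 -0.171 0.109 0 0 1.5"}}

```text
time: 1.3
tcp_pos: [0.4739, 0.2522, 0.1]
eef_rot: [-0.0, 0.763, 0.647, 0.0]
wrist_force: [0.4, 0.9, -0.4]
finger_gap: 0.0854
finger_force: 0.0
```

{"fn": "step_arm", "kwargs": {"steps": "1 0 0 0 0 0 0.15;1 0 0 0 0 0 0.235;1 0 0 0 0 0 0.235;1 0 0 0 0 0 0.235"}}

```text
time: 1.7
tcp_pos: [0.4727, 0.2535, 0.1004]
eef_rot: [0.0, 0.831, 0.557, -0.0]
wrist_force: [-0.8, -0.1, 0.2]
finger_gap: 0.0853
finger_force: 0.0
```

```bash
python3 go.py .473 .253 .003 -.393
```

```text
[-0.0003  0.0005  0.0974] [0.    0.    0.003] at [0.4727 0.2535 0.1004] F [-0.83 -0.07  0.16] gap 0.0853 t 1.7 q [ 0.27  0.45  1.61 -0.    1.09  0.66]
```

{"fn": "step_arm", "kwargs": {"steps": "1 0 0 0.04 0 0 0;1 0 0 0.075 0 0 0;1 0 0 0.09 0 0 0;1 0 0 0.0975 0 0 0;1 0 0 0.0975 0 0 0;-1 0 0 0.0975 0 0 0;-1 0 0 0.0975 0 0 0;-1 0 0 0.0975 0 0 0;-1 0 0 0.0975 0 0 0;-1 0 0 0.0975 0 0 0"}}

```text
time: 2.7
tcp_pos: [0.4729, 0.2534, 0.0031]
eef_rot: [0.0, 0.832, 0.555, 0.0]
wrist_force: [1.0, -1.4, -0.1]
finger_gap: 0.0121
finger_force: 0.0
```

{"fn": "step_arm", "kwargs": {"steps": "-1 0 0 0 0 0 0;-1 0 0 0 0 0 0;-1 0 0 0 0 0 0"}}

```text
time: 3.0
tcp_pos: [0.4728, 0.2534, 0.0029]
eef_rot: [-0.0, 0.832, 0.555, 0.0]
wrist_force: [0.2, -0.5, -0.1]
finger_gap: -0.0003
finger_force: 0.0
```

The fingers shut without gripping anything, so I'll look.

```bash
python3 - <<'E'
from h import *
a=snap("top");b=snap("side")
p,_,_=tool();print(proj(a,p),proj(b,p))
f=lambda s,x,y,w,h:cv2.resize(cv2.cvtColor(s["color"],cv2.COLOR_RGB2BGR)[y:y+h,x:x+w],(400,400),interpolation=cv2.INTER_CUBIC)
cv2.imwrite("pics/c2.png",np.hstack([f(a,130,180,100,100),f(b,290,220,100,100)]))
E
```

```text
[[176.86963707 226.51438397]] [[340.40528698 274.03404593]]
```

View pics/c2.png

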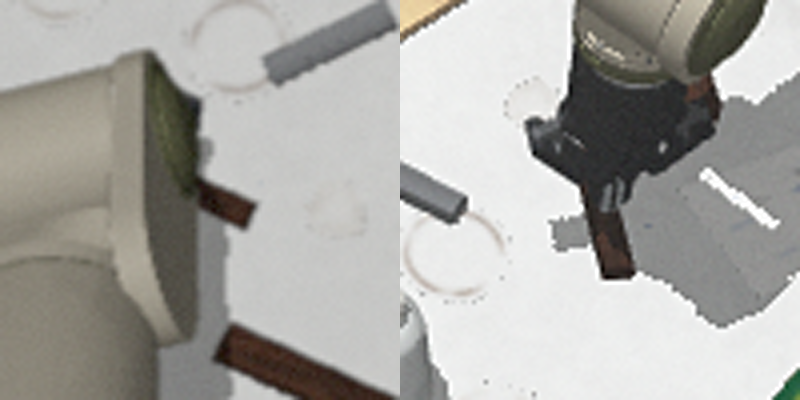

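The fingers are shut at about (342,270) in the side view and the moulding is still under or beside them. I'll open slightly, rise and re-measure.

{"fn": "step_arm", "kwargs": {"steps": "-1 0 0 -0.03 0 0 0;-1 0 0 -0.07 0 0 0;-1 0 0 -0.12 0 0 0;1 0 0 -0.15 0 0 0;1 -0.05 0 -0.15 0 0 0;1 -0.1 0 -0.15 0 0 0;1 -0.15 0 -0.15 0 0 0;1 -0.2 0 -0.15 0 0 0"}}

```text
time: 3.9
tcp_pos: [0.3951, 0.0673, 0.153]
eef_rot: [0.0, 0.831, 0.556, 0.0]
wrist_force: [1.4, -0.4, 0.0]
finger_gap: 0.0724
finger_force: 0.0
```

```bash
python3 m.py|head -4; python3 - <<'E'
from h import *
a=snap("top");b=snap("side");p,_,_=tool();print(p)
f=lambda s,x,y,w,h:cv2.resize(cv2.cvtColor(s["color"],cv2.COLOR_RGB2BGR)[y:y+h,x:x+w],(400,400),interpolation=cv2.INTER_CUBIC)
cv2.imwrite("pics/c3.png",np.hstack([f(a,120,170,120,120),f(b,290,220,100,100)]))
E
```

```text
top (177, 227) [0.4759 0.2626] [0.0777 0.0184] 67.5110855102539 [[0.453000009059906, 0.23000000417232513], [0.4690000116825104, 0.22300000488758087], [0.49900001287460327, 0.29499998688697815], [0.4819999933242798, 0.3019999861717224]]
top (206, 275) [0.3128 0.212 ] [0.0178 0.062 ] 78.40180206298828 [[0.2809999883174896, 0.20999999344348907], [0.3409999907016754, 0.19699999690055847], [0.3449999988079071, 0.21400000154972076], [0.2840000092983246, 0.22699999809265137]]
side (341, 273) [0.4748 0.2538] [0.1075 0.0225] 67.20597839355469 [[0.4440000057220459, 0.20900000631809235], [0.46399998664855957, 0.20000000298023224], [0.5059999823570251, 0.29899999499320984], [0.48500001430511475, 0.30799999833106995]]
side (360, 231) [0.3387 0.1598] [0.1488 0.0331] 66.68779754638672 [[0.2939999997615814, 0.09799999743700027], [0.3240000009536743, 0.08500000089406967], [0.382999986410141, 0.22200000286102295], [0.3529999852180481, 0.23499999940395355]]
[0.39635918 0.06802372 0.15321706]
```

View pics/c3.png

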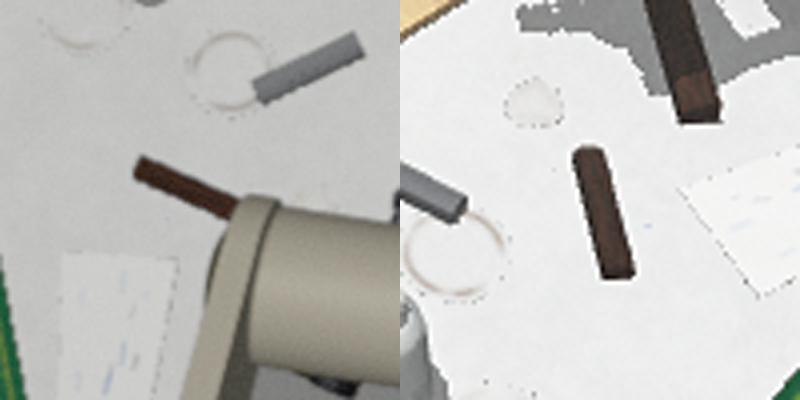

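The moulding has not moved, so the fingers closed clear of it. I'll check the tip against the camera calibration with the shut gripper hovering above it.

```bash
python3 go.py .473 .253 .04 -.393
```

```text
[ 0.2002 -0.0006  0.1133] [ 0.001 -0.    -0.002] at [0.3964 0.068  0.1532] F [ 0.04  1.05 -0.17] gap 0.0856 t 4.1 q [-0.12  0.1   1.92  0.    1.12  0.27]
```

{"fn": "step_arm", "kwargs": {"steps": "-1 0.05 0 0 0 0 0;-1 0.1 0 0 0 0 0;-1 0.15 0 0 0 0 0;-1 0.2 0 0 0 0 0;-1 0.2 0 0.04 0 0 0;-1 0.2 0 0.08 0 0 0;-1 0.2 0 0.113 0 0 0;-1 0.2 0 0.113 0 0 0;-1 0.2 0 0.113 0 0 0"}}

```text
time: 5.0
tcp_pos: [0.473, 0.2545, 0.0405]
eef_rot: [0.0, 0.831, 0.556, 0.0]
wrist_force: [0.1, 0.3, 0.7]
finger_gap: 0.0002
finger_force: 0.0
```

```bash
python3 - <<'E'
from h import *
a=snap("top");b=snap("side");p,_,_=tool();print(p,proj(b,p))
i=cv2.cvtColor(b["color"],cv2.COLOR_RGB2BGR)[220:310,280:400]
i=cv2.resize(i,(800,600),interpolation=cv2.INTER_CUBIC)
def mark(X,c):
    u=(proj(b,X)[0]+.5-[280,220])*(800/120); cv2.drawMarker(i,tuple(int(v) for v in u),c,0,16,2)
mark(p,(0,0,255)); ax=np.array([.383,.924,0]);c=np.array([.473,.253,0])
for e in(-.05,.05):mark(c+e*ax,(255,0,0)); mark(c+e*ax+[0,0,.0175],(0,255,0))
cv2.imwrite("pics/c4.png",i)
E
```

```text
[0.4738671  0.25425763 0.04179782] [[341.6376582  266.76305279]]
```

View pics/c4.png

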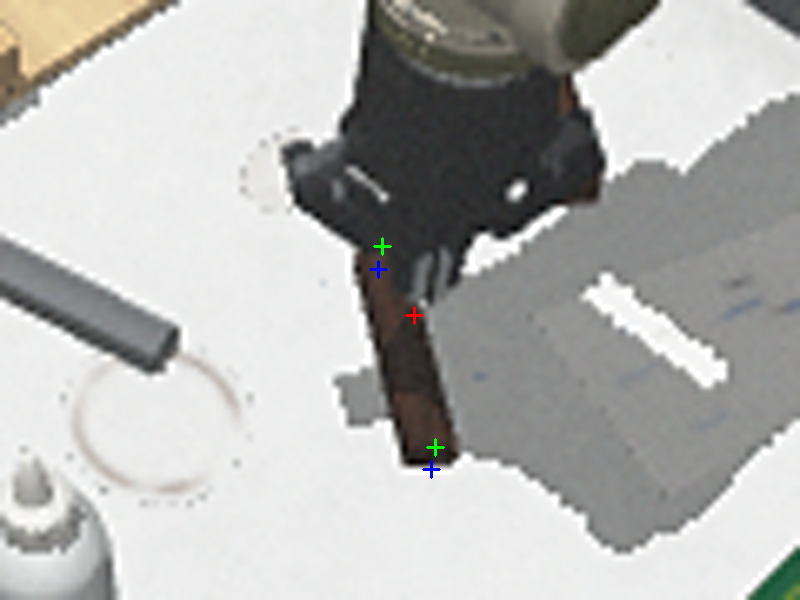

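The shut tip shows at (425,300), about 2 px higher than the reported TCP projects to. The real tip therefore sits above the reported TCP. I'll probe down onto the moulding for the actual height.

{"fn": "step_arm", "kwargs": {"steps": "-1 0 0 0.012 0 0 0;-1 0 0 0.02 0 0 0;-1 0 0 0.025 0 0 0;-1 0 0 0.03 0 0 0;-1 0 0 0.034 0 0 0;-1 0 0 0.036 0 0 0;-1 0 0 0.036 0 0 0"}}

```text
time: 5.8
tcp_pos: [0.4727, 0.2533, 0.0037]
eef_rot: [-0.0, 0.832, 0.555, -0.0]
wrist_force: [-1.7, 0.4, -0.4]
finger_gap: 0.0001
finger_force: 0.0
```

{"fn": "step_arm", "kwargs": {"steps": "-1 0 0 0.002 0 0 0;-1 0 0 0.002 0 0 0"}}

```text
time: 6.0
tcp_pos: [0.4728, 0.2534, 0.0018]
eef_rot: [0.0, 0.832, 0.555, -0.0]
wrist_force: [0.2, -0.4, -0.2]
finger_gap: 0.0005
finger_force: 0.0
```

{"fn": "step_arm", "kwargs": {"steps": "-1 0 0 0.002 0 0 0;-1 0 0 0.002 0 0 0"}}

```text
time: 6.2
tcp_pos: [0.4727, 0.2534, -0.0003]
eef_rot: [-0.0, 0.832, 0.555, -0.0]
wrist_force: [-0.5, -0.5, -0.6]
finger_gap: 0.0002
finger_force: 0.0
```

{"fn": "step_arm", "kwargs": {"steps": "-1 0 0 0.002 0 0 0;-1 0 0 0.002 0 0 0"}}

```text
time: 6.4
tcp_pos: [0.4727, 0.2533, -0.0023]
eef_rot: [-0.0, 0.832, 0.555, -0.0]
wrist_force: [-0.2, -0.7, -0.3]
finger_gap: 0.0002
finger_force: 0.0
```

{"fn": "step_arm", "kwargs": {"steps": "-1 0 0 0.002 0 0 0;-1 0 0 0.002 0 0 0"}}

```text
time: 6.6
tcp_pos: [0.4727, 0.2533, -0.0043]
eef_rot: [-0.0, 0.832, 0.555, -0.0]
wrist_force: [-0.5, 0.4, -0.8]
finger_gap: 0.0002
finger_force: 0.0
```

{"fn": "step_arm", "kwargs": {"steps": "-1 0 0 0.001 0 0 0;-1 0 0 0.001 0 0 0"}}

```text
time: 6.8
tcp_pos: [0.4729, 0.2534, -0.0046]
eef_rot: [0.0, 0.832, 0.555, 0.0]
wrist_force: [-0.9, -1.0, 5.0]
finger_gap: -0.0002
finger_force: 2.6
```

Contact came at a reported z of −0.0046, so the real tip is about 22 mm behind the reported TCP. I'll rise, open and descend deeper (reported −0.019).

{"fn": "step_arm", "kwargs": {"steps": "-1 0 0 -0.02 0 0 0;1 0 0 -0.05 0 0 0;1 0 0 -0.05 0 0 0;1 0 0 -0.05 0 0 0;1 0 0 -0.05 0 0 0;1 0 0 -0.05 0 0 0;1 0 0 -0.05 0 0 0;1 0 0 -0.05 0 0 0"}}

```text
time: 7.6
tcp_pos: [0.4726, 0.2533, 0.0445]
eef_rot: [-0.0, 0.832, 0.555, -0.0]
wrist_force: [-0.2, -0.2, 0.6]
finger_gap: 0.0857
finger_force: 0.0
```

{"fn": "step_arm", "kwargs": {"steps": "1 0 0 0.03 0 0 0;1 0 0 0.05 0 0 0;1 0 0 0.06 0 0 0;1 0 0 0.064 0 0 0;1 0 0 0.064 0 0 0"}}

```text
time: 8.1
tcp_pos: [0.4729, 0.2534, -0.019]
eef_rot: [-0.0, 0.832, 0.555, 0.0]
wrist_force: [-0.5, -0.6, -0.4]
finger_gap: 0.0856
finger_force: 0.0
```

{"fn": "step_arm", "kwargs": {"steps": "-1 0 0 0 0 0 0;-1 0 0 0 0 0 0;-1 0 0 0 0 0 0;-1 0 0 0 0 0 0;-1 0 0 0 0 0 0;-1 0 0 0 0 0 0;-1 0 0 0 0 0 0"}}

```text
time: 8.8
tcp_pos: [0.4732, 0.2534, -0.0185]
eef_rot: [0.0, 0.832, 0.555, 0.0]
wrist_force: [-1.5, -1.1, 5.6]
finger_gap: 0.0202
finger_force: 59.5
```

```bash
python3 go.py .5095 -.092 .06 .1315
```

```text
[-0.3051  0.1659 -0.0786] [ 0.001 -0.    -0.525] at [ 0.4732  0.2534 -0.0185] F [-1.52 -1.07  5.56] gap 0.0202 t 8.8 q [ 0.27  0.63  1.69 -0.    0.83  0.67]
```

{"fn": "step_arm", "kwargs": {"steps": "-1 0 0 -0.01 0 0 0;-1 0 0 -0.04 0 0 0;-1 0 0 -0.079 0 0 0;-1 -0.04 0.022 -0.079 0 0 -0.08;-1 -0.08 0.044 -0.079 0 0 -0.16;-1 -0.12 0.065 -0.079 0 0 -0.24;-1 -0.16 0.087 -0.079 0 0 -0.32;-1 -0.2 0.109 -0.079 0 0 -0.4;-1 -0.24 0.131 -0.079 0 0 -0.46;-1 -0.28 0.152 -0.079 0 0 -0.525"}}

```text
time: 9.8
tcp_pos: [0.506, -0.0654, 0.0605]
eef_rot: [0.0, 0.658, 0.753, 0.0]
wrist_force: [1.3, -0.5, -0.0]
finger_gap: 0.0204
finger_force: 58.8
```

{"fn": "step_arm", "kwargs": {"steps": "-1 -0.013 0.007 0 0 0 0;-1 -0.021 0.012 0 0 0 0;-1 -0.021 0.012 0 0 0 0;-1 -0.021 0.012 0 0 0 0"}}

```text
time: 10.2
tcp_pos: [0.5204, -0.0817, 0.0599]
eef_rot: [-0.0, 0.659, 0.752, -0.0]
wrist_force: [-0.3, 0.3, -0.2]
finger_gap: 0.0202
finger_force: 58.8
```

```bash
python3 go.py .5095 -.092 .01 .1315; python3 - <<'E'
from h import *
a=snap("top");b=snap("side")
f=lambda s,x,y,w,h:cv2.resize(cv2.cvtColor(s["color"],cv2.COLOR_RGB2BGR)[y:y+h,x:x+w],(400,400),interpolation=cv2.INTER_CUBIC)
cv2.imwrite("pics/c5.png",np.hstack([f(a,240,160,120,120),f(b,200,120,120,120)]))
E
```

```text
[-0.0088 -0.0121  0.0499] [-0.    -0.     0.001] at [ 0.5204 -0.0817  0.0599] F [-0.28  0.31 -0.24] gap 0.0202 t 10.2 q [-0.38  0.48  1.67  0.    0.98 -0.51]
```

View pics/c5.png

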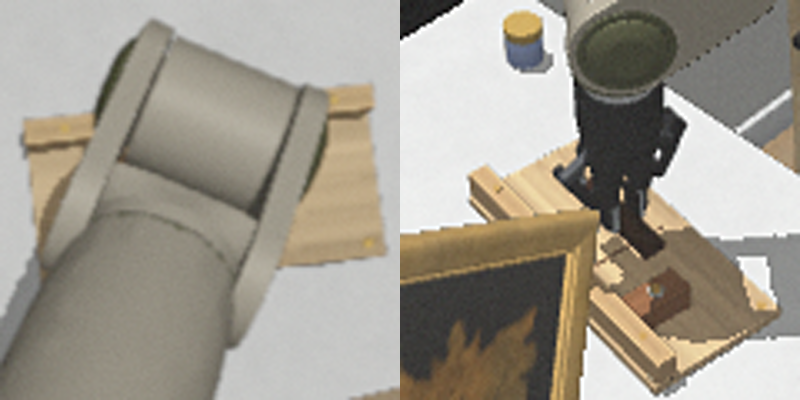

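The moulding is held to the right of the stop block (side view: brown piece at crop (640,235), block at (655,290)). I'll descend in front of the fence.

{"fn": "step_arm", "kwargs": {"steps": "-1 -0.009 -0.012 0 0 0 0;-1 -0.009 -0.012 0.025 0 0 0;-1 -0.009 -0.012 0.05 0 0 0;-1 -0.009 -0.012 0.058 0 0 0;-1 -0.009 -0.012 0.062 0 0 0;-1 -0.009 -0.012 0.062 0 0 0"}}

```text
time: 10.9
tcp_pos: [0.51, -0.0934, -0.0017]
eef_rot: [0.0, 0.659, 0.752, 0.0]
wrist_force: [0.1, 0.7, 0.6]
finger_gap: 0.0198
finger_force: 58.9
```

{"fn": "step_arm", "kwargs": {"steps": "-1 0.001 0 0 0 0 0;-1 0.002 0 0 0 0 0;-1 0.002 0 0 0 0 0"}}

```text
time: 11.2
tcp_pos: [0.5099, -0.0912, -0.0015]
eef_rot: [0.0, 0.659, 0.752, 0.0]
wrist_force: [-0.0, 0.3, -0.5]
finger_gap: 0.0203
finger_force: 58.9
```

```bash
python3 go.py .5095 -.092 -.005 .1315; python3 - <<'E'
from h import *
b=snap("side")
i=cv2.cvtColor(b["color"],cv2.COLOR_RGB2BGR)[140:230,200:320]
cv2.imwrite("pics/c6.png",cv2.resize(i,(800,600),interpolation=cv2.INTER_CUBIC))
E
```

```text
[-0.0008 -0.0005  0.0035] [0.001 0.    0.001] at [ 0.5099 -0.0912 -0.0015] F [-0.05  0.31 -0.54] gap 0.0203 t 11.2 q [-0.4   0.57  1.74  0.    0.83 -0.54]
```

View pics/c6.png

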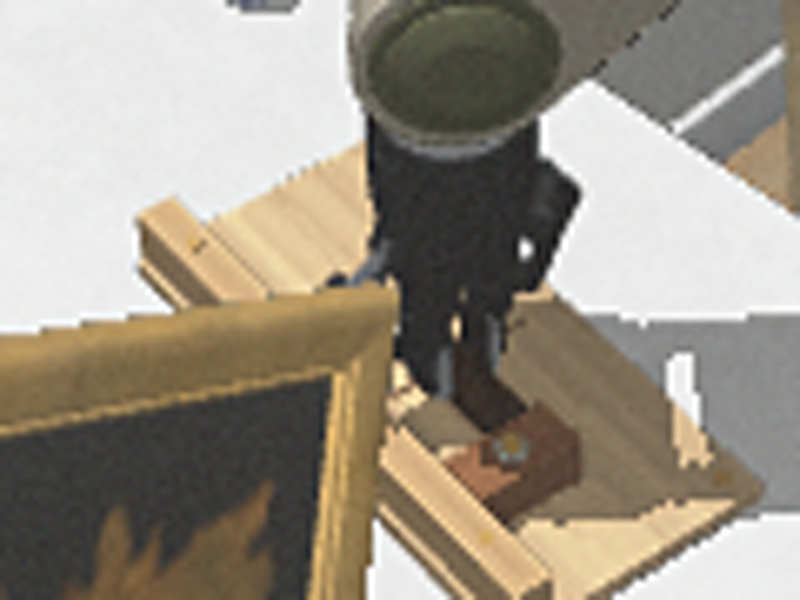

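The moulding's left end (about (505,405)) is just right of the stop block (510,445). I'll nudge left until force shows.

{"fn": "step_arm", "kwargs": {"steps": "-1 0.001 0 0 0 0 0;-1 0.0015 0 0 0 0 0;-1 0.0015 0 0 0 0 0"}}

```text
time: 11.55
tcp_pos: [0.5094, -0.0897, -0.0021]
eef_rot: [-0.0, 0.659, 0.752, -0.0]
wrist_force: [-0.1, 0.1, 0.3]
finger_gap: 0.0198
finger_force: 58.9
```

{"fn": "step_arm", "kwargs": {"steps": "-1 0.001 0 0 0 0 0;-1 0.0015 0 0 0 0 0;-1 0.0015 0 0 0 0 0"}}

```text
time: 11.85
tcp_pos: [0.5092, -0.0882, -0.0021]
eef_rot: [-0.0, 0.659, 0.752, -0.0]
wrist_force: [0.0, -0.2, -0.0]
finger_gap: 0.02
finger_force: 58.9
```

{"fn": "step_arm", "kwargs": {"steps": "-1 0.001 0 0 0 0 0;-1 0.001 0 0 0 0 0;-1 0.001 0 0 0 0 0"}}

```text
time: 12.15
tcp_pos: [0.5092, -0.0876, -0.002]
eef_rot: [0.0, 0.659, 0.752, -0.0]
wrist_force: [0.2, -3.3, -1.4]
finger_gap: 0.0197
finger_force: 58.8
```

{"fn": "step_arm", "kwargs": {"steps": "-1 -0.0007 0 0 0 0 0;-1 -0.0007 0 0.002 0 0 0;-1 -0.0007 0 0.0035 0 0 0;-1 -0.0007 0 0.0035 0 0 0"}}

```text
time: 12.55
tcp_pos: [0.509, -0.0878, -0.0059]
eef_rot: [-0.0, 0.659, 0.752, -0.0]
wrist_force: [0.2, 0.2, -0.1]
finger_gap: 0.02
finger_force: 58.9
```

{"fn": "step_arm", "kwargs": {"steps": "-0.5 0 0 0.0005 0 0 0;-0.2 0 0 0 0 0 0;-0.15 0 0 0 0 0 0;-0.15 0 0 0 0 0 0;-0.15 0 0 0 0 0 0;-0.15 0 0 0 0 0 0;-0.15 0 0 0 0 0 0;-0.15 0 0 0 0 0 0"}}

```text
time: 13.35
tcp_pos: [0.5092, -0.088, -0.0056]
eef_rot: [0.0, 0.659, 0.752, 0.0]
wrist_force: [-0.1, 0.1, 0.7]
finger_gap: 0.0364
finger_force: 0.0
```

{"fn": "step_arm", "kwargs": {"steps": "-0.15 0 0 -0.01 0 0 0;-0.15 0 0 -0.03 0 0 0;-0.15 0 0 -0.06 0 0 0;-0.15 0 -0.04 -0.08 0 0 0;-1 0 -0.08 -0.1 0 0 0;-1 0 -0.12 -0.1 0 0 0;-1 0 -0.15 -0.1 0 0 0;-1 0 -0.15 -0.1 0 0 0"}}

```text
time: 14.15
tcp_pos: [0.3582, -0.1076, 0.095]
eef_rot: [-0.0, 0.66, 0.752, -0.0]
wrist_force: [0.4, -0.7, 0.9]
finger_gap: -0.0001
finger_force: 0.0
```

```bash
cat > mm.py <<'E'
from h import *
th=.1315;ux=np.array([np.cos(th),np.sin(th)]);uy=np.array([-ux[1],ux[0]])
for n in("top","side"):
    s=snap(n);c0=proj(s,np.r_[.510*ux-.154*uy,.02])[0].astype(int)
    i=s["color"].astype(int);m=((i.sum(2)<215)).astype(np.uint8);k=0*m;k[c0[1]-30:c0[1]+30,c0[0]-32:c0[0]+32]=1;m*=k
    m=cv2.morphologyEx(m,cv2.MORPH_OPEN,np.ones((3,3),np.uint8))
    cs=cv2.findContours(m,0,1)[0]
    for c in cs:
        if cv2.contourArea(c)<40: continue
        r=cv2.minAreaRect(cast(s,c[:,0],.024)[:,:2].astype(np.float32));b=cv2.boxPoints(r);C=np.array(r[0])
        e=max([b[1]-b[0],b[2]-b[1]],key=np.linalg.norm);e=e*np.sign(e[1])
        print(n,cv2.contourArea(c),"s,t",(C@ux).round(4),(C@uy).round(4),"size",np.round(r[1],3),"yaw rel",round(-np.arctan(e[0]/e[1])-th,3))
E
python3 mm.py;python3 go.py .45 -.09 .1 .1315
```

```text
top 195.5 s,t 0.4928 -0.153 size [0.02  0.097] yaw rel 0.002
side 318.0 s,t 0.6046 -0.1533 size [0.12 0.05] yaw rel -0.624
side 121.0 s,t 0.4969 -0.1595 size [0.023 0.083] yaw rel -0.017
[ 0.0063  0.0907 -0.0047] [ 0.001  0.001 -0.   ] at [ 0.361  -0.1081  0.0952] F [-0.37  0.42  0.56] gap -0.0003 t 14.25 q [-0.6   0.13  2.06  0.    0.94 -0.74]
```

The offcut is released at s≈0.493, t≈−0.153 and parallel to the fence within 0.002 rad, butted to the block. Next I rotate the shut fingers a quarter turn so both span along the fence, for pushing.

```bash
python3 go.py .4722 -.0924 .06 -1.439
```

```text
[0.0011 0.1123 0.0354] [ 0.002 -0.     1.57 ] at [ 0.361  -0.1081  0.0952] F [-0.37  0.42  0.56] gap -0.0003 t 14.25 q [-0.6   0.13  2.06  0.    0.94 -0.74]
```

{"fn": "step_arm", "kwargs": {"steps": "-1 0 0 0 0 0 0.15;-1 0 0 0 0 0 0.3;-1 0 0 0 0 0 0.45;-1 0 0 0 0 0 0.6;-1 0 0.02 0 0 0 0.75;-1 0 0.05 0 0 0 0.9;-1 0 0.08 0 0 0 1.05;-1 0.001 0.1 0 0 0 1.2;-1 0.001 0.112 0 0 0 1.35;-1 0.001 0.112 0.035 0 0 1.5"}}

```text
time: 15.25
tcp_pos: [0.4762, -0.0926, 0.0619]
eef_rot: [0.002, 0.995, 0.099, 0.004]
wrist_force: [0.6, -0.7, -0.3]
finger_gap: 0.0002
finger_force: 0.0
```

{"fn": "step_arm", "kwargs": {"steps": "-1 0 0 0 0 0 0.07;-1 0 0 0 0 0 0.07;-1 0 0 0 0 0 0.07"}}

```text
time: 15.55
tcp_pos: [0.4723, -0.0919, 0.0598]
eef_rot: [0.0, 0.998, 0.068, 0.0]
wrist_force: [-0.5, -0.8, 0.2]
finger_gap: -0.0002
finger_force: 0.0
```

```bash
python3 go.py .4722 -.0924 -.005 -1.439
```

```text
[-0.0002  0.0004  0.0648] [ 0.001 -0.001  0.004] at [ 0.4723 -0.0919  0.0598] F [-0.51 -0.83  0.22] gap -0.0002 t 15.55 q [-0.44  0.4   1.81  0.    0.93  1.  ]
```

{"fn": "step_arm", "kwargs": {"steps": "-1 0 0 0.03 0 0 0;-1 0 0 0.055 0 0 0;-1 0 0 0.065 0 0 0;-1 0 0 0.065 0 0 0"}}

```text
time: 15.95
tcp_pos: [0.4714, -0.0919, -0.006]
eef_rot: [-0.0, 0.998, 0.067, -0.001]
wrist_force: [-0.2, -0.4, 0.5]
finger_gap: -0.0
finger_force: 0.0
```

{"fn": "step_arm", "kwargs": {"steps": "-1 0.005 0 0 0 0 0;-1 0.01 0 0 0 0 0;-1 0.014 0 0 0 0 0;-1 0.018 0 0 0 0 0;-1 0.022 0 0 0 0 0;-1 0.022 0 0 0 0 0"}}

```text
time: 16.55
tcp_pos: [0.4938, -0.089, -0.0055]
eef_rot: [0.0, 0.998, 0.067, 0.0]
wrist_force: [-0.5, 0.4, -0.1]
finger_gap: -0.0002
finger_force: 0.0
```

```bash
python3 mm.py
```

```text
side 324.5 s,t 0.6035 -0.1548 size [0.123 0.05 ] yaw rel -0.624
side 121.0 s,t 0.5031 -0.156 size [0.025 0.076] yaw rel -0.007
side 391.0 s,t 0.44 -0.1949 size [0.124 0.073] yaw rel -0.45
```

The moulding is sliding ahead of the fingers and staying straight. I'll continue to the fence.

{"fn": "step_arm", "kwargs": {"steps": "-1 0.004 0 0 0 0 0;-1 0.008 0 0 0 0 0;-1 0.012 0 0 0 0 0;-1 0.016 0 0 0 0 0;-1 0.02 0 0 0 0 0;-1 0.024 0 0 0 0 0;-1 0.028 0 0 0 0 0;-1 0.028 0 0 0 0 0"}}

```text
time: 17.45
tcp_pos: [0.5215, -0.0853, -0.0056]
eef_rot: [0.0, 0.998, 0.066, 0.0]
wrist_force: [-0.1, -0.3, 0.4]
finger_gap: -0.0
finger_force: 0.0
```

{"fn": "step_arm", "kwargs": {"steps": "-1 0.001 0 0 0 0 0;-1 0.002 0 0 0 0 0;-1 0.002 0 0 0 0 0"}}

```text
time: 17.75
tcp_pos: [0.523, -0.0851, -0.0056]
eef_rot: [0.0, 0.998, 0.066, 0.0]
wrist_force: [-0.6, 0.5, 0.0]
finger_gap: 0.0001
finger_force: 0.0
```

{"fn": "step_arm", "kwargs": {"steps": "-1 0.001 0 0 0 0 0;-1 0.0015 0 0 0 0 0;-1 0.0015 0 0 0 0 0"}}

```text
time: 18.05
tcp_pos: [0.5245, -0.0849, -0.0056]
eef_rot: [0.0, 0.998, 0.066, 0.0]
wrist_force: [0.3, -0.6, -0.2]
finger_gap: 0.0003
finger_force: 0.0
```

{"fn": "step_arm", "kwargs": {"steps": "-1 0.001 0 0 0 0 0;-1 0.0015 0 0 0 0 0;-1 0.0015 0 0 0 0 0"}}

```text
time: 18.35
tcp_pos: [0.525, -0.0847, -0.0057]
eef_rot: [-0.0, 0.998, 0.066, -0.001]
wrist_force: [-6.2, -0.9, 3.5]
finger_gap: 0.0
finger_force: 3.2
```

{"fn": "step_arm", "kwargs": {"steps": "-1 0.001 0 0 0 0 0;-1 0.001 0 0 0 0 0;-1 0.001 0 0 0 0 0"}}

```text
time: 18.65
tcp_pos: [0.525, -0.0847, -0.0057]
eef_rot: [-0.0, 0.998, 0.067, -0.002]
wrist_force: [-10.6, -2.8, 7.2]
finger_gap: -0.0002
finger_force: 5.8
```

```bash
python3 mm.py; python3 go.py .5095 -.092 -.005 -1.439
```

```text
side 324.0 s,t 0.6035 -0.1548 size [0.123 0.05 ] yaw rel -0.624
side 482.0 s,t 0.4795 -0.2043 size [0.14  0.085] yaw rel -0.664
[-0.0163  0.0052 -0.0007] [-0.001  0.005  0.001] at [ 0.525  -0.0847 -0.0057] F [-10.7   -2.55   6.84] gap 0.0 t 18.75 q [-0.38  0.6   1.69 -0.    0.85  1.06]
```

Contact with the fence already gives a slanting push, about 11 N forward and 7 N down, on the bevel. I'll add a touch downward and look at the end by the block.

{"fn": "step_arm", "kwargs": {"steps": "-1 0.0002 0 0.0003 0 0 0;-1 0.0003 0 0.0006 0 0 0;-1 0.0003 0 0.0006 0 0 0;-1 0.0003 0 0.0006 0 0 0"}}

```text
time: 19.15
tcp_pos: [0.525, -0.0846, -0.0062]
eef_rot: [-0.0, 0.998, 0.067, -0.003]
wrist_force: [-13.9, -2.3, 9.4]
finger_gap: -0.0002
finger_force: 7.0
```

```bash
python3 - <<'E'
from h import *
b=snap("side");a=snap("top")
f=lambda s,x,y,w,h:cv2.resize(cv2.cvtColor(s["color"],cv2.COLOR_RGB2BGR)[y:y+h,x:x+w],(400,500),interpolation=cv2.INTER_CUBIC)
th=.1315;ux=np.array([np.cos(th),np.sin(th)]);uy=np.array([-ux[1],ux[0]])
cv2.imwrite("pics/c7.png",np.hstack([f(b,225,145,72,90),f(a,245,170,96,120)]))
E
```

```text
(no output)
```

View pics/c7.png

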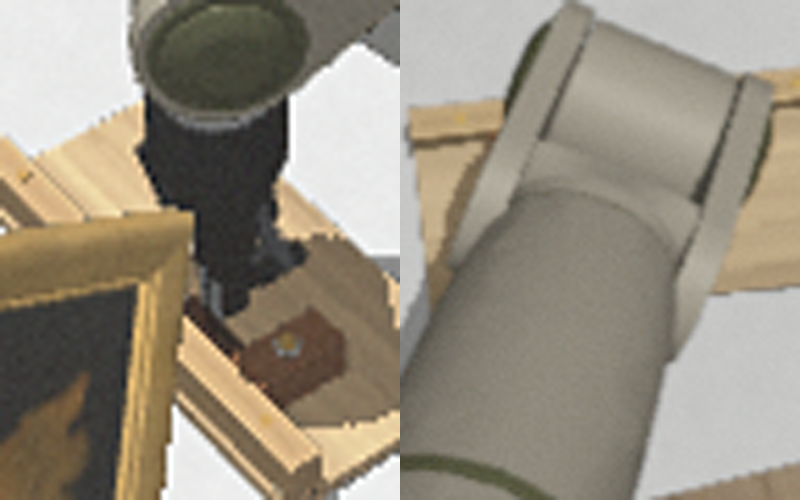

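The moulding lies along the fence with its end at the block (crop (235,355)). But the tip is low enough that part of the downward force could be finger on board. I'll back off, raise 11 mm and push properly onto the bevel.

{"fn": "step_arm", "kwargs": {"steps": "-1 -0.003 0 0 0 0 0;-1 -0.006 0 0 0 0 0;-1 -0.006 0 -0.006 0 0 0;-1 -0.006 0 -0.0115 0 0 0;-1 -0.004 0 -0.0115 0 0 0;-1 -0.002 0 -0.0115 0 0 0;-1 -0.002 0 -0.0115 0 0 0"}}

```text
time: 19.95
tcp_pos: [0.5256, -0.0847, 0.0052]
eef_rot: [0.0, 0.998, 0.066, 0.0]
wrist_force: [-0.3, -0.5, -0.2]
finger_gap: 0.0002
finger_force: 0.0
```

{"fn": "step_arm", "kwargs": {"steps": "-1 0.001 0 0 0 0 0;-1 0.0015 0 0 0 0 0;-1 0.0015 0 0 0 0 0"}}

```text
time: 20.25
tcp_pos: [0.5267, -0.0846, 0.0052]
eef_rot: [-0.0, 0.998, 0.066, -0.0]
wrist_force: [-0.2, -0.5, 0.8]
finger_gap: 0.0002
finger_force: 0.0
```

{"fn": "step_arm", "kwargs": {"steps": "-1 0.001 0 0 0 0 0;-1 0.0015 0 0 0 0 0;-1 0.0015 0 0 0 0 0"}}

```text
time: 20.55
tcp_pos: [0.5283, -0.0844, 0.0053]
eef_rot: [-0.0, 0.998, 0.066, 0.0]
wrist_force: [0.3, -0.5, 0.1]
finger_gap: -0.0001
finger_force: 0.0
```

{"fn": "step_arm", "kwargs": {"steps": "-1 0.0005 0 0.0005 0 0 0;-1 0.001 0 0.001 0 0 0;-1 0.001 0 0.001 0 0 0"}}

```text
time: 20.85
tcp_pos: [0.5292, -0.0842, 0.0042]
eef_rot: [-0.0, 0.998, 0.066, -0.0]
wrist_force: [-0.1, -0.4, 0.2]
finger_gap: -0.0002
finger_force: 0.0
```

{"fn": "step_arm", "kwargs": {"steps": "-1 0.0003 0 0.0005 0 0 0;-1 0.0005 0 0.001 0 0 0;-1 0.0005 0 0.001 0 0 0"}}

```text
time: 21.15
tcp_pos: [0.5297, -0.0842, 0.0032]
eef_rot: [-0.0, 0.998, 0.066, -0.0]
wrist_force: [-0.8, -0.3, 0.5]
finger_gap: 0.0
finger_force: 0.0
```

{"fn": "step_arm", "kwargs": {"steps": "-1 0 0 0.001 0 0 0;-1 0 0 0.0015 0 0 0;-1 0 0 0.0015 0 0 0"}}

```text
time: 21.45
tcp_pos: [0.5297, -0.0842, 0.0021]
eef_rot: [0.0, 0.998, 0.066, 0.0]
wrist_force: [-1.0, 0.8, 3.5]
finger_gap: 0.0
finger_force: 1.8
```

{"fn": "step_arm", "kwargs": {"steps": "-1 0 0 0.001 0 0 0;-1 0 0 0.0015 0 0 0;-1 0 0 0.0015 0 0 0"}}

```text
time: 21.75
tcp_pos: [0.5299, -0.0843, 0.0018]
eef_rot: [0.0, 0.998, 0.066, 0.0]
wrist_force: [-7.9, 1.3, 18.8]
finger_gap: -0.0003
finger_force: 9.2
```

{"fn": "step_arm", "kwargs": {"steps": "-1 0 0 0.001 0 0 0;-1 0 0 0.001 0 0 0;-1 0 0 0.001 0 0 0"}}

```text
time: 22.05
tcp_pos: [0.5299, -0.0843, 0.0017]
eef_rot: [0.0, 0.998, 0.067, 0.0]
wrist_force: [-11.1, 3.1, 27.8]
finger_gap: 0.0001
finger_force: 13.9
```

{"fn": "step_arm", "kwargs": {"steps": "-1 0.0003 0 -0.0007 0 0 0;-1 0.0006 0 -0.0013 0 0 0;-1 0.0006 0 -0.0013 0 0 0;-1 0.0006 0 -0.0013 0 0 0"}}

```text
time: 22.45
tcp_pos: [0.5299, -0.0842, 0.0018]
eef_rot: [0.0, 0.998, 0.067, -0.001]
wrist_force: [-9.8, 0.8, 17.6]
finger_gap: 0.0001
finger_force: 9.7
```

{"fn": "step_arm", "kwargs": {"steps": "-1 0.0004 0 -0.0003 0 0 0;-1 0.0008 0 -0.0006 0 0 0;-1 0.0008 0 -0.0006 0 0 0;-1 0.0008 0 -0.0006 0 0 0"}}

```text
time: 22.85
tcp_pos: [0.5298, -0.0842, 0.0019]
eef_rot: [-0.0, 0.998, 0.067, -0.002]
wrist_force: [-11.7, -1.3, 15.7]
finger_gap: 0.0001
finger_force: 9.5
```

{"fn": "step_arm", "kwargs": {"steps": "-1 0.0004 0 -0.0002 0 0 0;-1 0.0008 0 -0.0005 0 0 0;-1 0.0008 0 -0.0005 0 0 0;-1 0.0008 0 -0.0005 0 0 0;-1 0.0008 0 -0.0005 0 0 0"}}

```text
time: 23.35
tcp_pos: [0.5298, -0.0841, 0.002]
eef_rot: [-0.0, 0.998, 0.067, -0.003]
wrist_force: [-13.4, -3.1, 13.3]
finger_gap: -0.0002
finger_force: 9.8
```

```bash
python3 - <<'E'
from h import *
b=snap("side")
_,_,st=tool();print(st["time"],st["tcp_pos"].round(4),st["wrist_force"].round(1))
cv2.imwrite("pics/c8.png",cv2.resize(cv2.cvtColor(b["color"],cv2.COLOR_RGB2BGR)[170:230,240:320],(800,600),interpolation=cv2.INTER_CUBIC))
E
```

```text
23.4 [ 0.5298 -0.0841  0.002 ] [-13.3  -2.7  13.8]
```

View pics/c8.png

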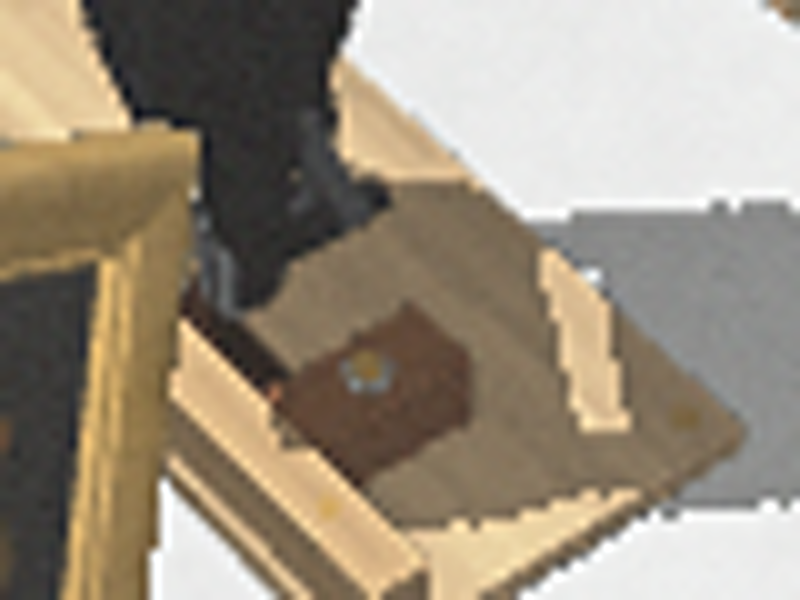

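The picture shows the moulding flat along the fence (crop (235,335)), its end at the block (275,385), with the fingertip on its bevel. The push is about 13.5 N forward and 13.5 N down, so I'm handing it in.

```bash
python3 -c "
from workcell import robot
print(robot.finish_job())"
```

```text
the job is handed in; nothing more can be done
None
```

I handed the job in at about 23 s with the offcut flat along the fence and its end at the stop block, held by a slanting push of about 13.5 N forward and 13.5 N down on the bevel; no verdict came back.

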